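Load a whetstone under the spring flap of its holder

ROBOT

A 7-joint arm with a two-finger parallel gripper is mounted at the origin on the work surface. World frame = base frame: x ahead of the robot, y to its left, z up, the work surface at z = 0. Lengths are in m, angles in rad, forces in N, time in s.
With the tool pointing down it reaches from about 0.425 to 0.925 m from the base axis. Payload 6.8 kg.
Tool frame: the origin (TCP) lies on the front face of the gripper's body, between the roots of the fingers; the fingertips stand 73 mm ahead of it and the grasp point (between the pads) lies 54 mm ahead of it; z points along the fingers, y is the line along which they close (so a half turn about z gives the same grasp; the last joint's range is limited). The gripper opens to 85 mm and grips with 20 to 120 N. Pads are 22 mm wide; open, the fingers measure 114 mm over their backs; the gripper's body (76 mm by 85 mm) begins 54 mm behind the grasp point. The pads swing forward as they close: fully open they stand 13 mm farther back than shut.
Start: joints at [-0.108, 0.477, 0.022, 1.555, -0.011, 1.109, -0.083], TCP at [0.675, 0, 0.304] pointing down, gripper open.
Joint ranges: [-2.96, 2.96], [-0.34, 2.1], [-1.41, 1.46], [0.24, 2.44], [-1.37, 4.51], [0.17, 1.92], [-2.96, 2.96]. Speed limits (rad/s): [2.39, 2.39, 3.14, 3.14, 3.14, 3.14, 3.14].

INTERFACE

Orientations are given as a unit quaternion [w, x, y, z].
In Python, from station import bot, optics gives the robot as it stands.
- The arm moves only by the tool drive_tool, never from a script. Its argument "deltas" is a list of rows, each an object with "gripper": the closure in counts, from 0 (fully open) to 255 (shut); "offset": the shift along the tool's x, y, z in units of 1000 mm (1.0 is 1000 mm), a list of three; "angular": the turn, a rotation vector about the tool's x, y, z in units of 45 degrees (1.0 is 45 degrees), a list of three. In form: [{"gripper": gripper, "offset": [dx, dy, dz], "angular": [rx, ry, rz]}, ...]. A call has 1 to 5 rows; each row is the pose to reach, as a shift and turn from the pose commanded when the call began, along the tool's axes at that moment; what a row does not reach only later rows make up. A row lasts 1/10 s, in which the tool goes at most 50 mm and 8.59 degrees, less where a joint would pass 70% of its speed; a pose out of reach is approached as far as the arm can. A call with a number of a shift or a turn outside -1 to 1 is refused whole. A call with a gripper value outside its range is refused whole. The fingers move at their own pace and stop on an object; "grip_force" is the grip in N (left out, the last holds). Time passes only in rows, so rows that repeat a pose let the fingers close. It gives the time, the measured TCP pose, the force, the opening and the grip force at its end, in the units of the state.
- bot.get_obs(): the state, without advancing time (a new reading comes with each control period).
- optics.read_camera(name): name is "scene" or "side" or "wrist"; returns the picture (400x640x3 uint8, blue, green, red); there is no depth.
- optics.camera_model(name): a dict with "fx", "fy", "cx", "cy" (pixels), "cam_to_world" (4x4, takes a point from camera to world coordinates). Camera axes: x right, y up, looking along -z (the intrinsics and any distortion apply to the point x, -y, -z); pixel columns grow to the right and rows downward; lengths in m; the calibration is good to about 2 mm. A picture is of the moment at which its call begins: read the wrist's pose just before it. camera_model takes no time and is no camera call; for the wrist camera it gives the pose at the moment of the call.
- bot.hand_in(): hands the job in; it is judged then, once.
The state is a dict: "t": time; "q": joint angles; "joint_vel": joint speeds; "joint_torque": joint torques, N m; "eef_pos": TCP position; "tool_rot": TCP orientation; "contact_force": force on the tool from outside, world axes, zero at the start; "torque": the same for the moment, N m; "gripper_width": opening from 0.0 (shut) to 1.0 (fully open); "grasp_force": force on a finger pad.
Only numpy, scipy, OpenCV 4.12 (cv2) and the standard library are available. Lean on these libraries where they do the work, as an engineer would, in place of code of your own. Each camera call takes 0.05 s, during which the arm holds its last target. There are 200 camera calls.

TASK

Load the dark grey whetstone into its holder by touch alone, never pinching or lifting it: with the outside of one fingertip push the red bar sideways to swing the green spring flap up, and keep it held up while the other fingertip pushes the stone along the bed, under the flap, until it is fully home against the brass stop. Only then let the flap close onto the stone and move the hand clear, leaving the tan stone, the two combs and the brush where they lie.

Things in the scene. Friction and masses are not known exactly. Their poses are not given: they have to be found in the camera images.
- holder: Holder fixed to the bench: steel base plate 350 x 140 x 8 mm (holder y -50 to 90) with a wooden bed, flat top at z = 20 mm, x -165 to 165, y -50 to 52 mm. Origin: bench surface under the bed's middle, z up. Holder x: the way the stone is pushed, away from the robot to the stop; holder y: to the hinge side, the robot's left.
- channel (a point): Bed top (holder x 65, y 0, z 20 mm), where the straight channel begins. Two wooden guide rails, 6 mm high (tops at z = 26 mm), leave a channel centred on y = 0: 58 mm wide from x = 65 mm on, flaring to about 86 mm at x = -5 mm; no rails nearer the robot. Fingertips kept 28 to 36 mm above the bench clear the rails and still push the stone.
- stone: Dark grey whetstone 120 (x) x 50 (y) x 22 (z) mm, about 0.3 kg, origin at the centre of its underside. Starts flat on the near part of the bed, long side along holder x, origin at holder x -22 to 12 mm, up to 5 mm and 4 degrees out of line; the rails centre it. Home against the stop: origin at holder x = 90 mm, near end face at 30 mm. Slides with 1 to 3 N.
- flap (a joint): Swing of the green flap, rad. 0: sprung shut, free edge just over the bed, stone blocked. 0.2: level at z = 42 mm, as when lying flat on the stone. Above 0.26 the stone passes under; 0.4 to 0.6 gives 8 mm or more to spare. Limit 0.95. Only pushing the red bar towards holder +y raises it: about 4 N shut, 6 N at 0.5. It falls when let go.
- flap_hinge (a point): Hinge line of the flap, which runs along holder x at y = 65, z = 12 mm; this point at x = 110 mm. The flap covers holder x = 75 to 145 mm and reaches across the channel to y = -30 mm. The hinge parts stand no higher than z = 22 mm.
- bar (a point): Centre line of the red lift bar at holder x = -40 mm; moves with the flap. Bar 8 mm thick, straight and level along holder x from -125 to 62 mm, 38 mm from the hinge: y = 65 + 38 sin(flap - 0.2), z = 12 + 38 cos(flap - 0.2) mm; so y 57, z 49 shut and y 76, z 48 at 0.5. A finger may slide along its inner (-y) side; there is free room there down to the bed.
- stop (a point): Middle of the lower edge of the brass stop's face, at holder x = 150, y = 0, z = 20 mm (bed top). The stop rises 20 mm above the bed.
- tan_stone: Bystander: tan stone 110 x 45 x 20 mm on the bench to the holder's right, leave alone.
- horn_comb: Bystander: amber brown horn comb 130 x 51 x 7 mm, flat on the bench to the holder's right, leave alone.
- brush: Bystander: hand brush 170 mm long, to the holder's left, leave alone.
- wood_comb: Bystander: pale wooden comb 130 x 51 x 7 mm, flat on the bench at the robot's right, leave alone.

How it is judged:
By the outcome, as a careful person would: the job done as asked, in the order asked, and still so for the second after the job is handed in, with the robot touching nothing.
It also fails if it takes over 42 s, if anything falls off the work surface, if the arm or the gripper's body presses on something with over 40 N, if the wrist force passes 120 N, or if a joint passes its speed limit or range.

## Working session

There is one attempt and no reset: what is moved stays moved. The work goes in short steps, Python scripts to look and compute and a tool call to move; the robot and the scene stay as the last step left them, time stands still between calls to the robot, and variables do not carry over. Pictures are saved under pics/ and viewed, at most 13 in all, crops included, and the job is handed in when it is done.

Besides the shell and the picture viewer there is one more tool, called after "Call:" as name(argument=value, ...), one argument or row to a line, values as JSON. drive_tool: Moves the arm, as the interface text tells. Its arguments: {"type":"object","properties":{"deltas":{"type":"array"},"grip_force":{"type":"number"}},"required":["deltas"]}

```bash
mkdir -p pics
python3 - <<'E'
from station import bot, optics
import cv2, numpy as np
o=bot.get_obs(); print({k:np.round(v,3) for k,v in o.items()})
for n in ("scene","side"):
    m=optics.camera_model(n); print(n,{k:np.round(v,3) if not isinstance(v,str) else v for k,v in m.items()})
    cv2.imwrite(f"pics/{n}0.png",optics.read_camera(n))
m=optics.camera_model("wrist"); print(m)
cv2.imwrite("pics/wrist0.png",optics.read_camera("wrist"))
E
```

```text
{'t': np.float64(0.0), 'q': array([-0.108,  0.478,  0.022,  1.556, -0.012,  1.109, -0.083]), 'joint_vel': array([-0.   , -0.   , -0.001, -0.001, -0.001,  0.001,  0.   ]), 'joint_torque': array([-1.0000e-03, -5.9644e+01,  1.6080e+00, -2.8119e+01,  1.2000e-02,
        9.0000e-03,  0.0000e+00]), 'eef_pos': array([0.675, 0.   , 0.303]), 'tool_rot': array([-0.001,  0.707,  0.707, -0.001]), 'contact_force': array([-0.307,  0.132, -0.204]), 'torque': array([-0.033,  0.012, -0.086]), 'grasp_force': np.float64(0.0), 'gripper_width': np.float64(0.994)}
scene {'fx': np.float64(370.586), 'fy': np.float64(370.586), 'cx': np.float64(319.414), 'cy': np.float64(195.961), 'cam_to_world': array([[ 0.865, -0.382,  0.325,  0.872],
       [ 0.501,  0.655, -0.566, -0.598],
       [ 0.003,  0.652,  0.758,  0.731],
       [ 0.   ,  0.   ,  0.   ,  1.   ]])}
side {'fx': np.float64(434.131), 'fy': np.float64(434.131), 'cx': np.float64(321.099), 'cy': np.float64(196.734), 'cam_to_world': array([[ 0.995,  0.038, -0.097,  0.482],
       [-0.102,  0.542, -0.834, -1.059],
       [ 0.021,  0.839,  0.543,  0.663],
       [ 0.   ,  0.   ,  0.   ,  1.   ]])}
{'fx': 356.7322613119375, 'fy': 356.7322613119375, 'cx': 320.7227270948697, 'cy': 201.42917351443347, 'cam_to_world': array([[ 9.99994998e-01, -1.87383416e-04,  3.15737079e-03,
         6.73606259e-01],
       [-8.31274843e-04,  9.47580404e-01,  3.19516333e-01,
         8.28101418e-02],
       [-3.05173475e-03, -3.19517360e-01,  9.47575508e-01,
         3.72758225e-01],
       [ 0.00000000e+00,  0.00000000e+00,  0.00000000e+00,
         1.00000000e+00]])}
```

View pics/scene0.png

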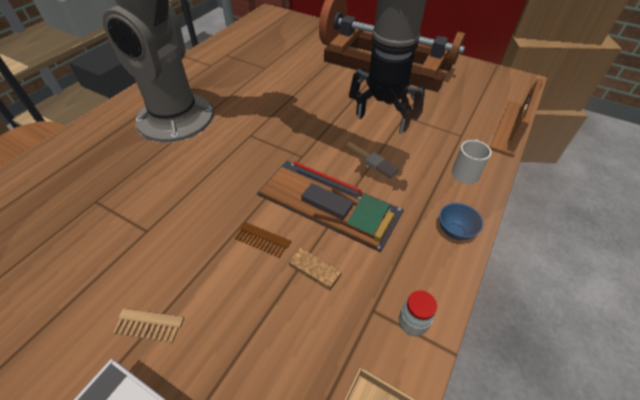

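View pics/wrist0.png

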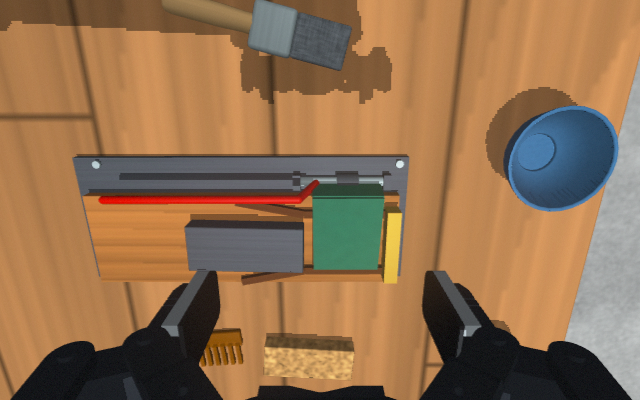

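View pics/side0.png

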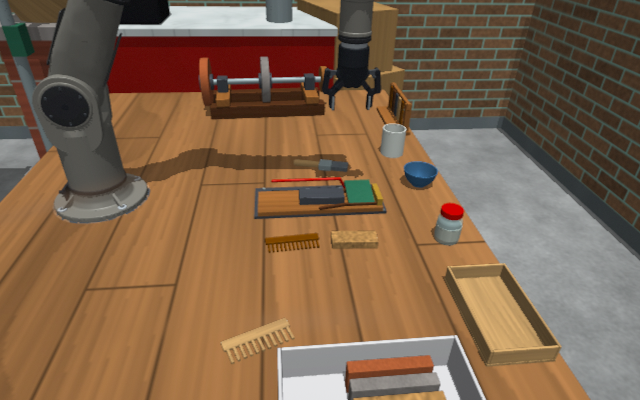

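The scene view shows the holder near the hand with the dark stone on the bed. In the wrist view the plate's far corners are at about (76,157) and (409,154). The red bar runs from (100,200) to (300,200), the stone covers about (187–304, 220–272), and the green flap and brass stop lie to its right.

```bash
cat > h.py <<'E'
import numpy as np, cv2
from station import bot, optics
def ray(n,uv,z,m=None):
    m=m or optics.camera_model(n); T=np.array(m["cam_to_world"])
    uv=np.atleast_2d(uv).astype(float)
    d=np.c_[(uv[:,0]-m["cx"])/m["fx"],-(uv[:,1]-m["cy"])/m["fy"],-np.ones(len(uv))]@T[:3,:3].T
    return (T[:3,3]+d*((z-T[2,3])/d[:,2])[:,None])
def blob(mask):
    mask=cv2.morphologyEx(mask.astype(np.uint8)*255,cv2.MORPH_OPEN,np.ones((3,3)))
    c=max(cv2.findContours(mask,cv2.RETR_EXTERNAL,cv2.CHAIN_APPROX_NONE)[0],key=cv2.contourArea)
    return c[:,0,:]
E
python3 - <<'E'
from h import *
np.set_printoptions(precision=4,suppress=True)
im=cv2.imread("pics/wrist0.png"); hsv=cv2.cvtColor(im,cv2.COLOR_BGR2HSV); H,S,V=[hsv[...,i].astype(int) for i in range(3)]
print("stone hsv",hsv[235,240],"plate",hsv[165,200],"stonefront",hsv[265,240])
red=((H<8)|(H>172))&(S>200)&(V>140); r=blob(red); r=r[r[:,0]<296]
P=ray("wrist",r,.049)[:,:2]; 
def rep(n,P):
    c,s,a=cv2.minAreaRect((P*1000).astype(np.float32)); print(n,np.array(c),np.array(s),a); print(cv2.boxPoints((c,s,a)))
rep("bar",P); 
vx=cv2.fitLine((P*1000).astype(np.float32),cv2.DIST_L2,0,.01,.01).ravel(); print("bar dir deg",np.degrees(np.arctan(vx[1]/vx[0])),vx[2:])
yel=(H>20)&(H<32)&(S>150)&(V>180)&(np.arange(640)[None]>370); rep("stop",ray("wrist",blob(yel),.040)[:,:2])
st=np.zeros(H.shape,bool); st[210:280,170:311]=True
st&=(S<60)|((H>90)&(H<150)&(S<110)); b=blob(st); print(b.min(0),b.max(0)); rep("stone",ray("wrist",b,.042)[:,:2])
pl=np.zeros(H.shape,bool); pl[145:200,60:420]=True; pl&=((H>90)&(H<150)&(S<110)); b=blob(pl); print(b.min(0),b.max(0)); rep("plate",ray("wrist",b,.008)[:,:2])
print(ray("wrist",[[75,156],[409,154]],.008))
E
```

```text
stone hsv [111  23 109] plate [110  28 108] stonefront [113  21 109]
bar [554.0096 -24.9698] [188.2057   6.0617] 0.007007226347923279
[[459.9064 -21.9505]
 [459.9071 -28.0122]
 [648.1129 -27.9891]
 [648.1122 -21.9275]]
bar dir deg 0.011084481 [553.6509 -24.9645]
stop [745.9852 -80.7844] [13.759  78.4455] 0.10885268449783325
[[ 739.0312  -41.5748]
 [ 739.1802 -120.0201]
 [ 752.9391 -119.994 ]
 [ 752.7901  -41.5487]]
[185 220] [303 279]
stone [594.8303 -81.814 ] [120.1656  67.0211] 0.015701141208410263
[[ 534.7384  -48.32  ]
 [ 534.7567 -115.3411]
 [ 654.9222 -115.3081]
 [ 654.9039  -48.287 ]]
[ 74 156] [408 199]
plate [589.2121 -13.7141] [ 45.7987 348.4415] 89.71732330322266
[[414.8805 -35.7536]
 [763.3177 -37.4727]
 [763.5437   8.3254]
 [415.1064  10.0445]]
[[0.4177 0.0095 0.008 ]
 [0.7637 0.0115 0.008 ]]
```

Holder origin is about (0.589, -0.0815), with its yaw close to 0. The stone's near end is at about x = 0.535. Next I'll turn the hand a quarter turn and move it behind the stone.

Call:
drive_tool(
  deltas=[
    {"gripper": 105, "offset": [-0.016, -0.036, 0.016], "angular": [0, 0, 0.19]},
    {"gripper": 105, "offset": [-0.032, -0.072, 0.032], "angular": [0, 0, 0.38]},
    {"gripper": 105, "offset": [-0.048, -0.108, 0.048], "angular": [0, 0, 0.57]},
    {"gripper": 105, "offset": [-0.064, -0.144, 0.064], "angular": [0, 0, 0.76]},
    {"gripper": 105, "offset": [-0.076, -0.181, 0.08], "angular": [0, 0, 0.95]},
  ],
  grip_force=40,
)

```text
t: 0.65
eef_pos: [0.4923, -0.077, 0.2233]
tool_rot: [0.0, 0.918, 0.398, -0.0]
contact_force: [0.3, -0.9, -0.5]
gripper_width: 0.586
grasp_force: 0.0
```

Call:
drive_tool(
  deltas=[
    {"gripper": 105, "offset": [0, 0, 0], "angular": [0, 0, 0.19]},
    {"gripper": 105, "offset": [0, 0, 0], "angular": [0, 0, 0.38]},
    {"gripper": 105, "offset": [0, 0, 0], "angular": [0, 0, 0.57]},
    {"gripper": 105, "offset": [0, 0, 0], "angular": [0, 0, 0.76]},
    {"gripper": 105, "offset": [0, 0, 0], "angular": [0, 0, 0.95]},
  ],
)

```text
t: 1.15
eef_pos: [0.4938, -0.076, 0.2238]
tool_rot: [-0.0, 0.999, 0.036, -0.0]
contact_force: [0.1, 0.3, 0.7]
gripper_width: 0.587
grasp_force: 0.0
```

Call:
drive_tool(
  deltas=[
    {"gripper": 105, "offset": [0, 0, 0.02], "angular": [0, 0, 0.1]},
    {"gripper": 105, "offset": [0, 0, 0.04], "angular": [0, 0, 0.1]},
    {"gripper": 105, "offset": [0, 0, 0.04], "angular": [0, 0, 0.1]},
    {"gripper": 105, "offset": [0, 0, 0.04], "angular": [0, 0, 0.1]},
  ],
)

```text
t: 1.55
eef_pos: [0.4939, -0.0761, 0.184]
tool_rot: [0.0, 1.0, 0.0, -0.0]
contact_force: [0.1, -0.4, -0.3]
gripper_width: 0.588
grasp_force: 0.0
```

Run:
```python
from h import *
from scipy.spatial.transform import Rotation as R
np.set_printoptions(precision=4,suppress=True)
o=bot.get_obs(); print(o["t"],o["eef_pos"],o["gripper_width"],o["contact_force"],o["q"]); q=o["tool_rot"]; print(R.from_quat(np.r_[q[1:],q[0]]).as_matrix())
m=optics.camera_model("wrist");im=optics.read_camera("wrist"); print(m["cam_to_world"]); cv2.imwrite("pics/wrist1.png",im)
```

```text
1.55 [ 0.4939 -0.0761  0.184 ] 0.5882800257044142 [ 0.0719 -0.3656 -0.3313] [-0.2414  0.364   0.3267  2.0938 -0.1759  0.7101 -1.3713]
[[ 1.      0.0001 -0.0009]
 [ 0.0001 -1.     -0.0001]
 [-0.0009  0.0001 -1.    ]]
[[-0.0007  0.9469  0.3215  0.575 ]
 [-1.     -0.0007 -0.     -0.0754]
 [ 0.0002 -0.3215  0.9469  0.2536]
 [ 0.      0.      0.      1.    ]]
```

View pics/wrist1.png

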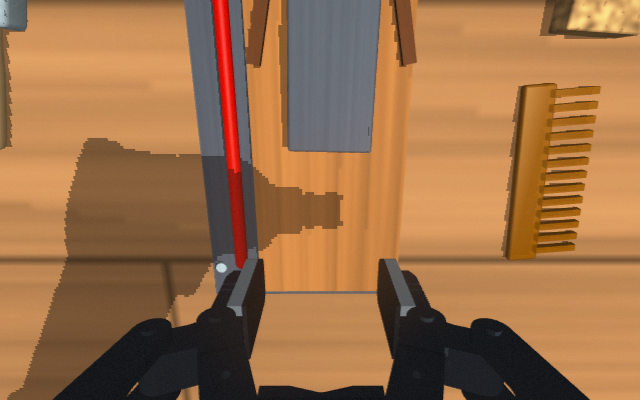

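The wrist view shows the two fingertips at about (245–265, 260) and (380–398, 260), with the red bar's end near (243,265). The stone's near edge runs from (289,151) to (370,152), centred in the rail gap, with its right corner near x=380 at the top.

Run:
```python
from h import *
np.set_printoptions(precision=4,suppress=True)
O=np.array([.589,-.0815,0])
for n,uv,z in [("tips in/out L,R",[[265,259],[243,262],[380,259],[400,262]],.113),("tips if z=.120",[[265,259],[243,262],[380,259],[400,262]],.120),("stone near corners",[[289,151],[370,152]],.042),("bar L/R edges near row 220, row 50",[[230,220],[244,220],[216,50],[229,50]],.049),("bar end",[[240,268]],.049),("bed near end L,R",[[260,292],[390,292]],.020),("rail ends",[[254,66],[410,65]],.026)]:
    print(n); print((ray("wrist",uv,z)-O)*1000)
```

```text
tips in/out L,R
[[-88.2247  30.6948 113.    ]
 [-89.7013  40.5257 113.    ]
 [-88.2697 -20.1487 113.    ]
 [-89.763  -29.096  113.    ]]
tips if z=.120
[[-84.5285  29.472  120.    ]
 [-85.9319  38.8157 120.    ]
 [-84.5712 -18.8521 120.    ]
 [-85.9905 -27.3561 120.    ]]
stone near corners
[[-53.4509  25.0377  42.    ]
 [-54.0961 -23.5442  42.    ]]
bar L/R edges near row 220, row 50
[[-95.0816  62.1445  49.    ]
 [-95.0891  53.4895  49.    ]
 [  1.9387  61.6009  49.    ]
 [  1.9331  54.6962  49.    ]]
bar end
[[-128.5182   58.412    49.    ]]
bed near end L,R
[[-165.2639   52.1523   20.    ]
 [-165.3526  -46.4216   20.    ]]
rail ends
[[ -5.1757  45.9211  26.    ]
 [ -4.6917 -47.4203  26.    ]]
```

Call:
drive_tool(
  deltas=[
    {"gripper": 105, "offset": [0, 0, 0.025], "angular": [0, 0, 0]},
    {"gripper": 105, "offset": [0, 0, 0.05], "angular": [0, 0, 0]},
    {"gripper": 105, "offset": [0, 0, 0.07], "angular": [0, 0, 0]},
    {"gripper": 105, "offset": [0, 0, 0.084], "angular": [0, 0, 0]},
    {"gripper": 105, "offset": [0, 0, 0.084], "angular": [0, 0, 0]},
  ],
)

```text
t: 2.1
eef_pos: [0.4936, -0.076, 0.0991]
tool_rot: [-0.0, 1.0, 0.0, -0.001]
contact_force: [0.6, -0.4, 0.6]
gripper_width: 0.588
grasp_force: 0.0
```

Call:
drive_tool(
  deltas=[
    {"gripper": 105, "offset": [0, 0, 0.002], "angular": [0, 0, 0]},
    {"gripper": 105, "offset": [0, 0, 0.004], "angular": [0, 0, 0]},
    {"gripper": 105, "offset": [0, 0, 0.004], "angular": [0, 0, 0]},
  ],
)

```text
t: 2.4
eef_pos: [0.4945, -0.076, 0.0965]
tool_rot: [-0.0, 1.0, -0.0, 0.001]
contact_force: [0.3, 0.3, -0.6]
gripper_width: 0.585
grasp_force: 0.0
```

Run:
```python
from h import *
o=bot.get_obs(); print(o["t"],o["eef_pos"],o["contact_force"])
a=optics.read_camera("wrist"); b=optics.read_camera("side")[130:280,200:440]
b=cv2.resize(b,(640,400),interpolation=cv2.INTER_CUBIC)
cv2.imwrite("pics/s2.png",cv2.resize(np.vstack([a[150:400],b]),(590,600)))
```

```text
2.4 [ 0.49447428 -0.07602381  0.0965256 ] [ 0.3465776   0.34404044 -0.61272415]
```

View pics/s2.png

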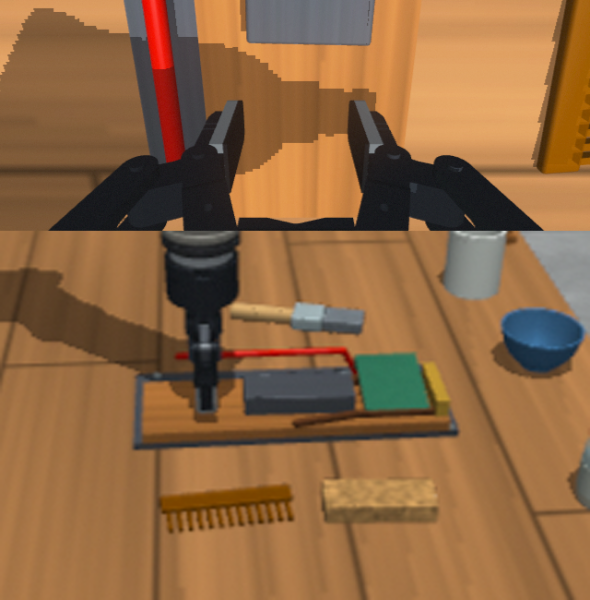

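The upper view shows the stone's near face clear ahead of the fingers and the left finger just inside the bar. The side view shows the fingertips low over the near bed. There is no contact yet, so I'll probe for the bed.

Call:
drive_tool(
  deltas=[
    {"gripper": 105, "offset": [0, 0, 0.002], "angular": [0, 0, 0]},
    {"gripper": 105, "offset": [0, 0, 0.004], "angular": [0, 0, 0]},
    {"gripper": 105, "offset": [0, 0, 0.004], "angular": [0, 0, 0]},
  ],
)

```text
t: 2.8
eef_pos: [0.4938, -0.0759, 0.0917]
tool_rot: [-0.0, 1.0, 0.0, -0.0]
contact_force: [-0.0, -1.1, 0.2]
gripper_width: 0.59
grasp_force: 0.0
```

Call:
drive_tool(
  deltas=[
    {"gripper": 105, "offset": [0, 0, 0.002], "angular": [0, 0, 0]},
    {"gripper": 105, "offset": [0, 0, 0.002], "angular": [0, 0, 0]},
  ],
)

```text
t: 3.0
eef_pos: [0.494, -0.076, 0.0897]
tool_rot: [0.0, 1.0, -0.0, -0.0]
contact_force: [0.1, 0.5, 0.1]
gripper_width: 0.587
grasp_force: 0.0
```

Call:
drive_tool(
  deltas=[
    {"gripper": 105, "offset": [0, 0, 0.002], "angular": [0, 0, 0]},
    {"gripper": 105, "offset": [0, 0, 0.002], "angular": [0, 0, 0]},
  ],
)

```text
t: 3.2
eef_pos: [0.4941, -0.0761, 0.0895]
tool_rot: [-0.001, 1.0, -0.0, 0.0]
contact_force: [-7.0, 1.3, 24.3]
gripper_width: 0.591
grasp_force: 12.4
```

Call:
drive_tool(
  deltas=[
    {"gripper": 105, "offset": [0, 0, 0.001], "angular": [0, 0, 0]},
    {"gripper": 105, "offset": [0, 0, 0.001], "angular": [0, 0, 0]},
  ],
)

```text
t: 3.4
eef_pos: [0.4941, -0.0761, 0.0894]
tool_rot: [-0.001, 1.0, -0.0, 0.0]
contact_force: [-10.4, 2.7, 37.4]
gripper_width: 0.59
grasp_force: 19.0
```

Call:
drive_tool(
  deltas=[
    {"gripper": 105, "offset": [0, 0, 0.001], "angular": [0, 0, 0]},
    {"gripper": 105, "offset": [0, 0, 0.001], "angular": [0, 0, 0]},
  ],
)

```text
t: 3.6
eef_pos: [0.4941, -0.0762, 0.0893]
tool_rot: [-0.001, 1.0, -0.0, 0.0]
contact_force: [-13.6, 2.4, 51.7]
gripper_width: 0.592
grasp_force: 25.8
```

Call:
drive_tool(
  deltas=[
    {"gripper": 105, "offset": [0, 0, -0.016], "angular": [0, 0, 0]},
    {"gripper": 105, "offset": [0, 0, -0.016], "angular": [0, 0, 0]},
    {"gripper": 105, "offset": [0, 0, -0.016], "angular": [0, 0, 0]},
  ],
)

```text
t: 3.9
eef_pos: [0.4942, -0.0759, 0.102]
tool_rot: [-0.0, 1.0, 0.0, 0.0]
contact_force: [0.6, -0.1, -0.3]
gripper_width: 0.591
grasp_force: 0.0
```

Call:
drive_tool(
  deltas=[
    {"gripper": 105, "offset": [0, -0.004, 0], "angular": [0, 0, 0]},
    {"gripper": 105, "offset": [0, -0.008, 0], "angular": [0, 0, 0]},
    {"gripper": 105, "offset": [0, -0.012, 0], "angular": [0, 0, 0]},
    {"gripper": 105, "offset": [0, -0.016, 0], "angular": [0, 0, 0]},
    {"gripper": 105, "offset": [0, -0.016, 0], "angular": [0, 0, 0]},
  ],
)

```text
t: 4.4
eef_pos: [0.4939, -0.0598, 0.1018]
tool_rot: [0.0, 1.0, 0.0, -0.0]
contact_force: [-0.9, -3.8, 1.7]
gripper_width: 0.591
grasp_force: 2.0
```

Run:
```python
from h import *
o=bot.get_obs(); print(o["t"],o["eef_pos"],o["contact_force"],o["gripper_width"])
a=optics.read_camera("wrist"); b=optics.read_camera("side")[130:280,200:440]
b=cv2.resize(b,(640,400),interpolation=cv2.INTER_CUBIC)
cv2.imwrite("pics/s3.png",cv2.resize(np.vstack([a[0:330],b]),(530,600)))
```

```text
4.4 [ 0.49391043 -0.05982618  0.10180135] [-0.90610181 -3.82122169  1.71228657] 0.5911937094169928
```

View pics/s3.png

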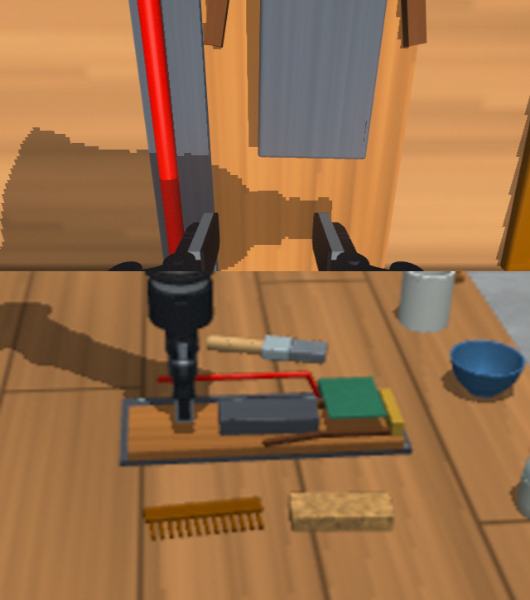

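The picture shows the left finger's back on the red bar at about (175,230), and the green flap starting to tilt up at (350,397). The push force is 3.8 N. I'll raise it further and measure the bar.

Call:
drive_tool(
  deltas=[
    {"gripper": 105, "offset": [0, -0.004, 0], "angular": [0, 0, 0]},
    {"gripper": 105, "offset": [0, -0.008, 0], "angular": [0, 0, 0]},
    {"gripper": 105, "offset": [0, -0.011, 0], "angular": [0, 0, 0]},
    {"gripper": 105, "offset": [0, -0.011, 0], "angular": [0, 0, 0]},
  ],
)

```text
t: 4.9
eef_pos: [0.4939, -0.0488, 0.1016]
tool_rot: [0.0, 1.0, 0.0, -0.0]
contact_force: [0.1, -6.6, -2.6]
gripper_width: 0.587
grasp_force: 2.6
```

```bash
cat >> h.py <<'E'
O=np.array([.589,-.081,0])
def red(im):
    hsv=cv2.cvtColor(im,cv2.COLOR_BGR2HSV); H,S,V=[hsv[...,i].astype(int) for i in range(3)]
    return ((H<8)|(H>172))&(S>200)&(V>90)
def barflap(im,m,z=.048):
    b=blob(red(im)); P=(ray("wrist",b,z,m)-O)*1000
    out=[]
    for lo,hi in ((-80,-60),(-60,-40),(-40,-20),(-20,0)):
        s=P[(P[:,0]>lo)&(P[:,0]<hi)]
        if len(s): out.append((s[:,1].min()+s[:,1].max())/2)
    y=np.array(out); return y,0.2+np.arcsin(np.clip((y-65)/38,-1,1))
E
python3 - <<'E'
from h import *
o=bot.get_obs(); print(o["t"],(o["eef_pos"]-O)*1000,o["contact_force"])
m=optics.camera_model("wrist"); im=optics.read_camera("wrist"); print(barflap(im,m))
E
```

```text
4.9 [-95.13837017  32.24442719 101.56765408] [ 0.13648653 -6.6159878  -2.62858269]
(array([75.68948371, 75.68842922, 75.64655492, 75.6589076 ]), array([0.48515084, 0.48512192, 0.4839738 , 0.48431245]))
```

Flap is at 0.485 and finger B is centred behind the stone. Now I'll push forward.

Call:
drive_tool(
  deltas=[
    {"gripper": 105, "offset": [0.008, 0, 0], "angular": [0, 0, 0]},
    {"gripper": 105, "offset": [0.016, 0, 0], "angular": [0, 0, 0]},
    {"gripper": 105, "offset": [0.024, 0, 0], "angular": [0, 0, 0]},
    {"gripper": 105, "offset": [0.03, 0, 0], "angular": [0, 0, 0]},
    {"gripper": 105, "offset": [0.036, 0, 0], "angular": [0, 0, 0]},
  ],
)

```text
t: 5.45
eef_pos: [0.5281, -0.0492, 0.1012]
tool_rot: [-0.0, 1.0, -0.0, -0.002]
contact_force: [-6.6, -5.0, 3.0]
gripper_width: 0.593
grasp_force: 4.0
```

Call:
drive_tool(
  deltas=[
    {"gripper": 105, "offset": [0.006, 0, 0], "angular": [0, 0, 0]},
    {"gripper": 105, "offset": [0.012, 0, 0], "angular": [0, 0, 0]},
    {"gripper": 105, "offset": [0.018, 0, 0], "angular": [0, 0, 0]},
    {"gripper": 105, "offset": [0.024, 0, 0], "angular": [0, 0, 0]},
    {"gripper": 105, "offset": [0.03, 0, 0], "angular": [0, 0, 0]},
  ],
)

```text
t: 5.95
eef_pos: [0.5573, -0.0494, 0.101]
tool_rot: [-0.0, 1.0, -0.0, -0.003]
contact_force: [-6.4, -3.9, 2.9]
gripper_width: 0.589
grasp_force: 4.3
```

Run:
```python
from h import *
o=bot.get_obs(); print(o["t"],(o["eef_pos"]-O)*1000,o["contact_force"])
m=optics.camera_model("wrist"); im=optics.read_camera("wrist"); print(barflap(im,m))
b=optics.read_camera("side")[130:280,200:440]
b=cv2.resize(b,(640,400),interpolation=cv2.INTER_CUBIC)
cv2.imwrite("pics/s4.png",cv2.resize(np.vstack([im[0:330],b]),(530,600)))
```

```text
5.95 [-31.66051181  31.64066353 101.03614032] [-6.40992675 -3.86723298  2.90541967]
(array([75.16168056, 75.17154329]), array([0.47070689, 0.47097625]))
```

View pics/s4.png

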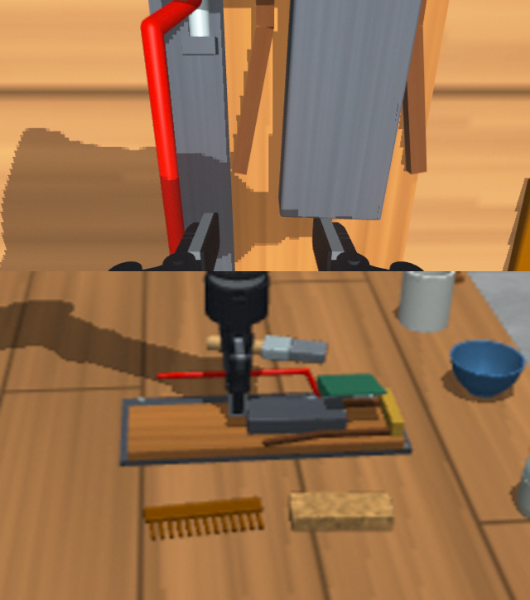

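The picture shows finger B, at about (330,235), centred on the stone's near edge (280–380, 215). The stone is entering the channel, and the side view shows the flap standing up over it. I'll keep pushing.

Call:
drive_tool(
  deltas=[
    {"gripper": 105, "offset": [0.006, 0, 0], "angular": [0, 0, 0]},
    {"gripper": 105, "offset": [0.012, 0, 0], "angular": [0, 0, 0]},
    {"gripper": 105, "offset": [0.018, 0, 0], "angular": [0, 0, 0]},
    {"gripper": 105, "offset": [0.024, 0, 0], "angular": [0, 0, 0]},
    {"gripper": 105, "offset": [0.03, 0, 0], "angular": [0, 0, 0]},
  ],
)

```text
t: 6.55
eef_pos: [0.5874, -0.0494, 0.1009]
tool_rot: [0.0, 1.0, -0.0, -0.003]
contact_force: [-6.9, -5.0, 2.1]
gripper_width: 0.59
grasp_force: 4.0
```

Call:
drive_tool(
  deltas=[
    {"gripper": 105, "offset": [0.003, -0.001, 0], "angular": [0, 0, 0]},
    {"gripper": 105, "offset": [0.006, -0.001, 0], "angular": [0, 0, 0]},
    {"gripper": 105, "offset": [0.009, -0.001, 0], "angular": [0, 0, 0]},
    {"gripper": 105, "offset": [0.012, -0.001, 0], "angular": [0, 0, 0]},
    {"gripper": 105, "offset": [0.014, -0.001, 0], "angular": [0, 0, 0]},
  ],
)

```text
t: 7.05
eef_pos: [0.6015, -0.0485, 0.1009]
tool_rot: [0.0, 1.0, -0.0, -0.003]
contact_force: [-6.7, -3.9, 1.3]
gripper_width: 0.593
grasp_force: 3.9
```

Call:
drive_tool(
  deltas=[
    {"gripper": 105, "offset": [0.002, 0, 0], "angular": [0, 0, 0]},
    {"gripper": 105, "offset": [0.004, 0, 0], "angular": [0, 0, 0]},
    {"gripper": 105, "offset": [0.005, 0, 0], "angular": [0, 0, 0]},
  ],
)

```text
t: 7.35
eef_pos: [0.6064, -0.0485, 0.1009]
tool_rot: [0.0, 1.0, -0.0, -0.003]
contact_force: [-6.3, -3.8, 1.8]
gripper_width: 0.592
grasp_force: 4.0
```

Call:
drive_tool(
  deltas=[
    {"gripper": 105, "offset": [0.001, 0, 0], "angular": [0, 0, 0]},
    {"gripper": 105, "offset": [0.002, 0, 0], "angular": [0, 0, 0]},
  ],
)

```text
t: 7.55
eef_pos: [0.6082, -0.0486, 0.1009]
tool_rot: [0.0, 1.0, -0.0, -0.003]
contact_force: [-6.5, -4.8, 2.8]
gripper_width: 0.587
grasp_force: 4.0
```

Call:
drive_tool(
  deltas=[
    {"gripper": 105, "offset": [0.001, 0, 0], "angular": [0, 0, 0]},
    {"gripper": 105, "offset": [0.0015, 0, 0], "angular": [0, 0, 0]},
  ],
)

```text
t: 7.75
eef_pos: [0.6096, -0.0486, 0.1009]
tool_rot: [0.0, 1.0, -0.0, -0.003]
contact_force: [-7.9, -4.1, 4.4]
gripper_width: 0.588
grasp_force: 4.6
```

Run:
```python
from h import *
o=bot.get_obs(); print(o["t"],(o["eef_pos"]-O)*1000,o["contact_force"])
im=optics.read_camera("wrist")
b=optics.read_camera("side")[160:240,240:400]; s=optics.read_camera("scene")[150:250,250:410]
b=cv2.resize(b,(640,320),interpolation=cv2.INTER_CUBIC);s=cv2.resize(s,(640,400),interpolation=cv2.INTER_CUBIC)
cv2.imwrite("pics/s5.png",cv2.resize(np.vstack([im[0:330],b,s]),(370,600)))
```

```text
7.75 [ 20.57442363  32.43331096 100.88472473] [-7.89486075 -4.12401676  4.44782878]
```

View pics/s5.png

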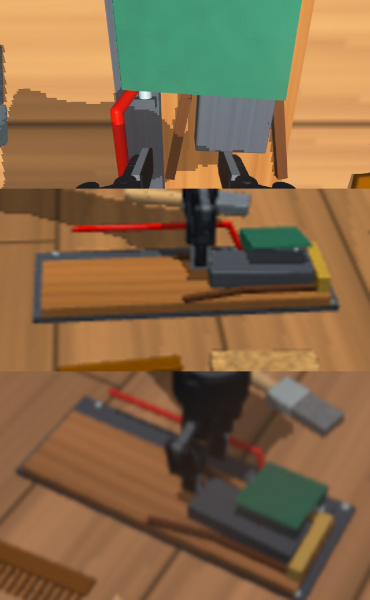

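The picture shows the stone under the raised flap, with its front almost at the brass stop: there is a thin gap at most at about (315,275) in the side crop. I'll press on gently.

Call:
drive_tool(
  deltas=[
    {"gripper": 105, "offset": [0.001, 0, 0], "angular": [0, 0, 0]},
    {"gripper": 105, "offset": [0.0015, 0, 0], "angular": [0, 0, 0]},
  ],
)

```text
t: 8.1
eef_pos: [0.6099, -0.0487, 0.1008]
tool_rot: [-0.0, 1.0, -0.001, -0.005]
contact_force: [-11.0, -4.4, 8.2]
gripper_width: 0.59
grasp_force: 6.9
```

Call:
drive_tool(
  deltas=[
    {"gripper": 105, "offset": [0.001, 0, 0], "angular": [0, 0, 0]},
    {"gripper": 105, "offset": [0.002, 0, 0], "angular": [0, 0, 0]},
    {"gripper": 105, "offset": [0.002, 0, 0], "angular": [0, 0, 0]},
  ],
)

```text
t: 8.4
eef_pos: [0.6103, -0.0488, 0.1007]
tool_rot: [-0.0, 1.0, -0.001, -0.007]
contact_force: [-15.9, -4.0, 12.1]
gripper_width: 0.587
grasp_force: 9.4
```

Call:
drive_tool(
  deltas=[
    {"gripper": 105, "offset": [0.002, 0, 0], "angular": [0, 0, 0]},
    {"gripper": 105, "offset": [0.002, 0, 0], "angular": [0, 0, 0]},
  ],
)

```text
t: 8.6
eef_pos: [0.6107, -0.049, 0.1004]
tool_rot: [-0.0, 1.0, -0.001, -0.008]
contact_force: [-19.6, -3.3, 15.2]
gripper_width: 0.587
grasp_force: 12.2
```

Run:
```python
from h import *
np.set_printoptions(precision=1,suppress=True)
o=bot.get_obs(); print(o["t"],(o["eef_pos"]-O)*1000,o["contact_force"])
m=optics.camera_model("wrist"); im=optics.read_camera("wrist"); hsv=cv2.cvtColor(im,cv2.COLOR_BGR2HSV)
mk=np.zeros(im.shape[:2],bool); mk[165:275,325:490]=True; mk&=(hsv[...,1]<70)&(hsv[...,2]>85)
b=blob(mk); P=(ray("wrist",b,.042,m)-O)*1000
# near edge: lowest row per column
for lo in range(330,480,8):
    s=b[(b[:,0]>=lo)&(b[:,0]<lo+8)]
    if len(s): r=s[s[:,1].argmax()]; print(r,((ray("wrist",r,.042,m)-O)*1000)[0,:2])
cv2.imwrite("pics/s6.png",np.vstack([im[120:320],cv2.cvtColor(mk[120:320].astype(np.uint8)*255,cv2.COLOR_GRAY2BGR)]))
```

```text
8.6 [ 21.7  32.  100.4] [-19.6  -3.3  15.2]
[341 256] [35.5 24.6]
[346 256] [35.5 22.6]
[354 255] [35.9 19.4]
[366 264] [31.9 14.5]
[370 264] [31.9 12.9]
[378 264] [31.9  9.7]
[386 264] [31.8  6.4]
[394 264] [31.8  3.2]
[402 264] [31.8  0. ]
[410 264] [31.8 -3.2]
[418 264] [31.8 -6.4]
[432 268] [ 29.9 -12.2]
[434 268] [ 29.9 -13.1]
[442 268] [ 29.9 -16.3]
[452 269] [ 29.5 -20.4]
[458 268] [ 29.9 -22.7]
[466 230] [ 46.7 -23.7]
[474 190] [ 63.  -24.6]
```

View pics/s6.png

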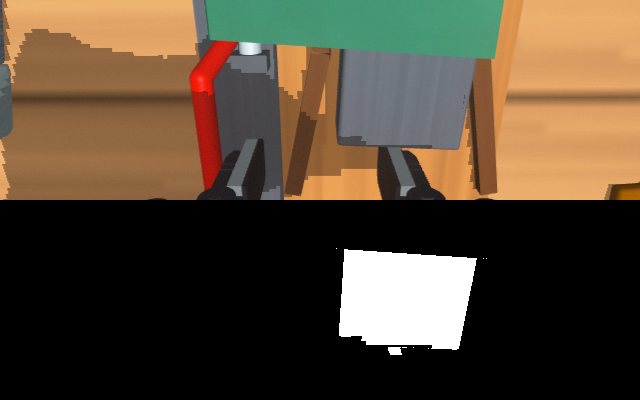

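The picture shows the near edge running from (338,263) to (459,269), so the stone is yawed about 2.7°. Its left front corner is on the stop and the right side is about 2.5 mm short. I'll square it by easing the pressure, then opening the gripper so finger B drags the near end to -y while A holds the bar.

Call:
drive_tool(
  deltas=[
    {"gripper": 105, "offset": [-0.001, 0, 0], "angular": [0, 0, 0]},
    {"gripper": 96, "offset": [-0.001, 0.0015, 0], "angular": [0, 0, 0]},
    {"gripper": 88, "offset": [-0.001, 0.003, 0], "angular": [0, 0, 0]},
    {"gripper": 80, "offset": [-0.001, 0.0042, 0], "angular": [0, 0, 0]},
    {"gripper": 72, "offset": [-0.001, 0.0055, 0], "angular": [0, 0, 0]},
  ],
)

```text
t: 9.15
eef_pos: [0.611, -0.0517, 0.0988]
tool_rot: [-0.002, 1.0, -0.0, -0.007]
contact_force: [-11.1, 2.6, -2.3]
gripper_width: 0.714
grasp_force: 9.0
```

Call:
drive_tool(
  deltas=[
    {"gripper": 72, "offset": [0.001, 0, 0], "angular": [0, 0, 0]},
    {"gripper": 72, "offset": [0.001, 0, 0], "angular": [0, 0, 0]},
  ],
)

```text
t: 9.35
eef_pos: [0.6112, -0.0515, 0.0987]
tool_rot: [-0.002, 1.0, -0.0, -0.008]
contact_force: [-13.2, 1.0, -0.6]
gripper_width: 0.715
grasp_force: 9.5
```

```bash
cat >> h.py <<'E'
def near():
    o=bot.get_obs(); print(o["t"],np.round((o["eef_pos"]-O)*1000,1),o["contact_force"],o["gripper_width"])
    m=optics.camera_model("wrist"); im=optics.read_camera("wrist"); print("bar/flap",barflap(im,m)); hsv=cv2.cvtColor(im,cv2.COLOR_BGR2HSV)
    mk=np.zeros(im.shape[:2],bool); mk[165:285,325:490]=True; mk&=(hsv[...,1]<70)&(hsv[...,2]>85)
    b=blob(mk)
    for lo in range(330,500,8):
        s=b[(b[:,0]>=lo)&(b[:,0]<lo+8)]
        if len(s): r=s[s[:,1].argmax()]; print(r,np.round((ray("wrist",r,.042,m)-O)*1000,1)[0,:2])
    return im
E
python3 -c "from h import *; near()"
```

```text
9.35 [22.2 29.5 98.7] [-13.16205417   1.01962551  -0.56892184] 0.7145291340369225
bar/flap (array([], dtype=float64), array([], dtype=float64))
[348 255] [37.4 19.6]
[354 255] [37.4 17.3]
[367 260] [35.2 12.1]
[377 268] [31.6  7.9]
[378 268] [31.6  7.5]
[386 268] [31.6  4.3]
[398 268] [31.6 -0.4]
[402 268] [31.6 -2. ]
[410 263] [33.8 -5. ]
[423 267] [ 32.  -10.3]
[426 267] [ 32.  -11.5]
[438 267] [ 32.  -16.3]
[448 268] [ 31.6 -20.3]
[450 268] [ 31.6 -21.1]
[458 268] [ 31.6 -24.3]
[466 268] [ 31.6 -27.5]
[474 244] [ 42.2 -29.2]
[482 192] [ 63.4 -29.1]
```

The near edge is now square (31.6 mm on both sides, right side straight). A final firm nudge, then I'll back off with the flap still held up.

Call:
drive_tool(
  deltas=[
    {"gripper": 72, "offset": [0.002, 0, 0], "angular": [0, 0, 0]},
    {"gripper": 72, "offset": [0.003, 0, 0], "angular": [0, 0, 0]},
  ],
)

```text
t: 9.6
eef_pos: [0.6117, -0.0513, 0.0984]
tool_rot: [-0.002, 1.0, -0.0, -0.011]
contact_force: [-22.9, 2.3, 7.7]
gripper_width: 0.717
grasp_force: 12.9
```

Call:
drive_tool(
  deltas=[
    {"gripper": 72, "offset": [-0.005, 0, 0], "angular": [0, 0, 0]},
    {"gripper": 72, "offset": [-0.01, 0, 0], "angular": [0, 0, 0]},
    {"gripper": 72, "offset": [-0.015, 0, -0.001], "angular": [0, 0, 0]},
    {"gripper": 72, "offset": [-0.02, 0, -0.002], "angular": [0, 0, 0]},
    {"gripper": 72, "offset": [-0.02, 0, -0.002], "angular": [0, 0, 0]},
  ],
)

```text
t: 10.1
eef_pos: [0.6017, -0.0542, 0.1045]
tool_rot: [0.0, 1.0, -0.0, 0.001]
contact_force: [1.1, -4.2, -0.4]
gripper_width: 0.716
grasp_force: 2.4
```

Run:
```python
from h import *
im=near(); b=optics.read_camera("side")[160:240,240:400]; s=optics.read_camera("scene")[150:250,250:410]
b=cv2.resize(b,(640,320),interpolation=cv2.INTER_CUBIC);s=cv2.resize(s,(640,400),interpolation=cv2.INTER_CUBIC)
cv2.imwrite("pics/s7.png",cv2.resize(np.vstack([im[100:330],b,s]),(400,600)))
```

```text
10.1 [ 12.7  26.8 104.5] [ 1.07957512 -4.16000375 -0.39586114] 0.7160374410364554
bar/flap (array([], dtype=float64), array([], dtype=float64))
[342 243] [31.2 18.7]
[346 243] [31.2 17. ]
[354 243] [31.2 13.8]
[362 242] [31.6 10.5]
[370 242] [31.6  7.3]
[378 242] [31.6  4. ]
[386 242] [31.6  0.8]
[394 242] [31.6 -2.5]
[402 242] [31.6 -5.7]
[410 242] [31.6 -9. ]
[418 242] [ 31.6 -12.3]
[426 242] [ 31.6 -15.5]
[434 242] [ 31.6 -18.8]
[442 242] [ 31.5 -22. ]
[450 242] [ 31.5 -25.3]
[458 241] [ 32.  -28.5]
[466 184] [ 56.  -28.7]
```

View pics/s7.png

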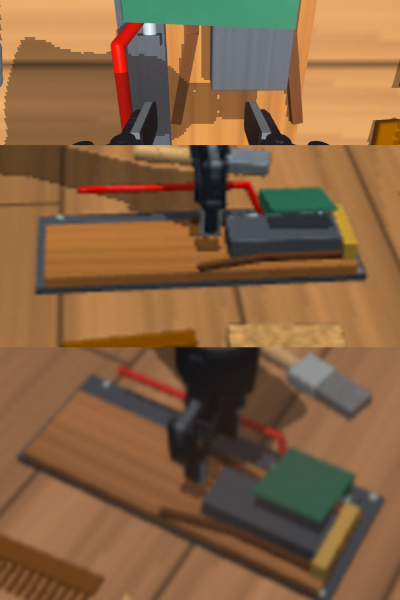

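The stone is square, clear of the fingers, and against the brass with no visible gap (side crop, about (345,240)). The flap is still up. Now I'll let it close and move clear.

Call:
drive_tool(
  deltas=[
    {"gripper": 72, "offset": [0, 0.006, 0], "angular": [0, 0, 0]},
    {"gripper": 72, "offset": [0, 0.012, 0], "angular": [0, 0, 0]},
    {"gripper": 72, "offset": [0, 0.018, 0], "angular": [0, 0, 0]},
    {"gripper": 72, "offset": [0, 0.025, 0], "angular": [0, 0, 0]},
    {"gripper": 72, "offset": [0, 0.031, 0], "angular": [0, 0, 0]},
  ],
)

```text
t: 10.75
eef_pos: [0.6008, -0.0845, 0.1036]
tool_rot: [-0.0, 1.0, 0.0, -0.0]
contact_force: [0.5, 0.5, -0.0]
gripper_width: 0.721
grasp_force: 0.0
```

Call:
drive_tool(
  deltas=[
    {"gripper": 72, "offset": [-0.005, 0, -0.01], "angular": [0, 0, 0]},
    {"gripper": 72, "offset": [-0.01, 0, -0.03], "angular": [0, 0, 0]},
    {"gripper": 72, "offset": [-0.01, 0, -0.07], "angular": [0, 0, 0]},
    {"gripper": 72, "offset": [-0.01, 0, -0.11], "angular": [0, 0, 0]},
    {"gripper": 72, "offset": [-0.01, 0, -0.15], "angular": [0, 0, 0]},
  ],
)

```text
t: 11.25
eef_pos: [0.5903, -0.0841, 0.2559]
tool_rot: [-0.0, 1.0, 0.0, -0.0]
contact_force: [0.9, -0.3, 0.5]
gripper_width: 0.715
grasp_force: 0.0
```

Call:
drive_tool(
  deltas=[
    {"gripper": 72, "offset": [-0.02, 0, -0.03], "angular": [0, 0, 0]},
    {"gripper": 72, "offset": [-0.04, 0, -0.05], "angular": [0, 0, 0]},
    {"gripper": 72, "offset": [-0.04, 0, -0.05], "angular": [0, 0, 0]},
    {"gripper": 72, "offset": [-0.04, 0, -0.05], "angular": [0, 0, 0]},
  ],
)

```text
t: 11.65
eef_pos: [0.5509, -0.0841, 0.3044]
tool_rot: [-0.0, 1.0, 0.0, 0.001]
contact_force: [-0.2, 1.1, 0.2]
gripper_width: 0.715
grasp_force: 0.0
```

Run:
```python
from h import *
o=bot.get_obs(); print(o["t"],o["eef_pos"],o["contact_force"])
im=optics.read_camera("wrist"); b=optics.read_camera("side")[130:280,200:440]
b=cv2.resize(b,(640,400),interpolation=cv2.INTER_CUBIC)
cv2.imwrite("pics/s8.png",cv2.resize(np.vstack([im,b]),(480,600)))
```

```text
11.65 [ 0.55085699 -0.08407531  0.30444001] [-0.18786612  1.14969348  0.20480556]
```

View pics/s8.png

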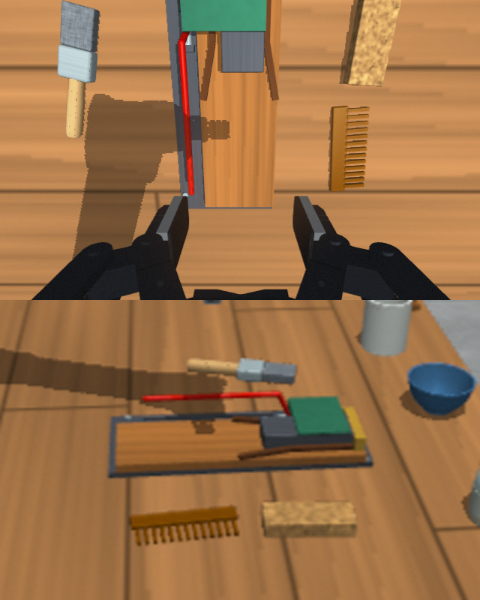

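The flap lies flat on the stone, at about (320,412) in the lower view. The stone is square against the stop, the brush, horn comb and tan stone haven't moved, and the hand is clear.

```bash
python3 -c "from station import bot; print(bot.hand_in())"
```

```text
the job is handed in; nothing more can be done
None
```

The whetstone is home and square against the brass stop with the flap closed on it and the hand clear; the job was handed in after about 12 s on the robot's clock, with no verdict returned.

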